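# Open the locked template gauge to its red stop

### The job

Open up the template gauge for the next size: press the yellow lock button on its carriage down with the fingertips and, keeping it held down the whole way, push the carriage along the rail until it is fully home against the red end stop. Then let the button come up so that the carriage is locked there, and move clear. Nothing needs gripping or lifting: do not force the carriage while it is locked, and leave the other things on the bench where they are.

Things in the scene. Friction and masses are not known exactly. Their poses are not given: they have to be found in the camera images.
- gauge: Template length gauge, screwed down: white board 340 x 160 x 12 mm, an aluminium rail along it, a dark heel fence at one end, a red stop (25 mm thick, 70 wide, top 45 mm above the bench) at the other. Origin on the bench under the rail's middle (board reaches 50 mm to +y, 110 mm to -y). x runs along the rail towards the red stop, z up. It may lie turned any way.
- slide (a joint): Carriage's place on the rail, m: 0 at the heel fence, 0.180 hard against the red stop, growing along gauge +x. Start 0.010 to 0.060. Unlocked it slides with 2 N of friction plus 6 N per m/s; locked it holds against about 18 N. It cannot lift off.
- lock (a joint): How far the yellow lock button is pressed, m: 0 is up (locked), 0.008 fully down. Spring button of a friction brake: about 4.5 N to begin to move, 5.5 N fully down. The brake is fully off beyond 0.004; it locks the carriage anywhere as soon as it comes up, and counts as held down beyond 0.002. The button goes straight down and rides with the carriage.
- lock_top (a point): Centre of the top of the yellow lock button, a cap 52 mm along the rail by 44 mm across; 58 mm above the bench when up, 50 mm fully down. Before and behind it an aluminium lug stands across the carriage (60 mm wide, 8 mm thick, top 70 mm above the bench, inner face 28 mm from this point); the sides are open. A fingertip on the button can push on the lug ahead of it.
- slide_front (a point): Centre of the top edge of the carriage's leading face (towards the red stop), 46 mm above the bench and 44 mm ahead of the button's centre. The carriage is a dark steel block 88 mm long along the rail, 70 mm wide, top 46 mm above the bench, with a thin aluminium fence blade on its gauge -y side.
- stop_face (a point): Point on the plane of the red stop's face, on the rail's centre line, 46 mm above the bench; slide_front meets it when the carriage is fully home.
- spool_yellow: Yellow thread spool with black flanges standing beside the gauge, 64 mm diameter, 65 mm tall; origin at the centre of its underside. Leave alone.
- tape: White tape roll lying flat beside the gauge, 90 mm diameter, 45 mm tall; origin at the centre of its underside. Leave alone.
- marker: Black marker pen with a green cap lying beside the gauge, 140 mm long, 16 mm thick; origin under its barrel, x along it. Leave alone.
- spool_white: White thread spool with black flanges, 90 mm diameter, 100 mm tall; origin at the centre of its underside. Leave alone.
- bottle: Clear water bottle with blue cap, 66 mm diameter, 190 mm tall; origin at the centre of its underside. Leave alone.
- pads: Stack of black die-cut pads, about 220 x 110 mm, 38 mm high; origin under its waist. Leave alone.
- screwdriver: Red-handled screwdriver lying on the bench; x along it, handle to -x. Leave alone.
- pot: Empty grey pot, 76 mm diameter, 85 mm tall; origin at the centre of its underside. Leave alone.

How it is judged:
On the way, in this order (a step that is already met when the one before it is completed fails the run):
1. the lock button is held down before the carriage has been moved (value of joint lock above 0.002 m and distance of slide_front from where it was at the start of the episode below 0.01 m), for 0.05 s.
2. the carriage is against the red stop with the button still held down (value of joint slide above 0.177 m and value of joint lock above 0.002 m), for 0.1 s.
At the end, for the whole second after the job is handed in: The carriage is within 3 mm of hard against the red stop and at rest, the lock button is up again (less than 1.5 mm down), and every other thing is within 25 mm of where it was (value of joint slide above 0.177 m and value of joint lock below 0.0015 m and velocity of joint slide between -0.01 and 0.01 m/s and distance of each of spool_yellow, spool_white, tape, marker, bottle, pads, screwdriver, pot from where it was at the start of the episode below 0.025 m); the robot touches nothing.
It fails at once if the button is let up on the way to the stop (value of joint slide between 0.08 and 0.165 m and value of joint lock below 0.002 m).
It fails at once if the carriage is forced along with its lock button not held down ((velocity of joint slide above 0.025 m/s or velocity of joint slide below -0.025 m/s) and value of joint lock below 0.002 m).
It fails at once if a bystander is lifted, carried or pushed away (distance of any of spool_yellow, spool_white, tape, marker, bottle, pads, screwdriver, pot from where it was at the start of the episode above 0.025 m).
It also fails if it takes over 40 s, if anything falls off the work surface, if the arm or the gripper's body presses on something with over 40 N, if the wrist force passes 120 N, or if a joint passes its speed limit or range.

### The arm

A 6-joint arm with a two-finger parallel gripper is mounted at the origin on the work surface. World frame = base frame: x ahead of the robot, y to its left, z up, the work surface at z = 0. Lengths are in m, angles in rad, forces in N, time in s.
With the tool pointing down it reaches from about 0.35 to 0.975 m from the base axis. Payload 4.9 kg.
Tool frame: the origin (TCP) lies midway between the tips of the shut fingers; the grasp point (between the pads) lies behind it (manip.grasp_offset is the y of the grasp point in the tool frame, in m); y points along the fingers, z is the direction in which the jaws open and shut, and the axes are right-handed (so a half turn about y gives the same grasp; the last joint's range is limited). The gripper opens to 85 mm and grips with 20 to 120 N. Pads are 22 mm wide; open, the fingers measure 114 mm over their backs; the gripper's body (76 mm by 85 mm) begins 54 mm behind the grasp point. The pads swing forward as they close: fully open they stand 13 mm farther back than shut.
Start: joints at [-1.29, 0.053, 1.613, -0, 1.476, -0.119], TCP at [0.243, -0.576, 0.231] pointing down, gripper open.
Joint ranges: [-3.01, 3.01], [-1.01, 2.22], [0.06, 2.58], [-1.02, 4.17], [0.09, 2.62], [-3.14, 3.14]. Speed limits (rad/s): [2.57, 2.57, 3.14, 3.14, 3.14, 3.14].

### API

Orientations are given as a unit quaternion [w, x, y, z].
In Python, from plant import manip gives the robot as it stands. The module is installed in compiled form; this text tells all that it offers.
- The arm moves only by the shell command python3 -m jog 'ROWS'. ROWS is a JSON object of lists of equal length, an entry for each row: "offset": the shift along the world's x, y, z in units of 50 mm (1.0 is 50 mm), a list of three; "angular": the turn, a rotation vector about the world's x, y, z in units of 6 degrees (1.0 is 6 degrees), a list of three; "jaw": the finger opening in mm, from 0 to 85.4. In form: {"offset": [[tx, ty, tz], ...], "angular": [[ax, ay, az], ...], "jaw": [jaw, ...]}. A call has 1 to 12 rows; each row shifts and turns the commanded pose from where the row before left it; what a row does not reach is not made up. A row lasts 1/10 s, in which the tool goes at most 50 mm and 8.59 degrees, less where a joint would pass 70% of its speed; a pose out of reach is approached as far as the arm can. A call is refused whole if a number of a shift passes 1 or a number of a turn 1, either way. A call with a gripper value outside its range is refused whole. The fingers move at their own pace and stop on an object; the grip force is fixed at half the most. Time passes only in rows, so rows that do not move let the fingers close. It gives the time, the measured TCP pose, the force and the opening at its end, in the units of the state.
- manip.state(): the state, without advancing time (a new reading comes with each control period).
- manip.grab_frame(name): name is "scene" or "top" or "wrist"; returns the picture (480x640x3 uint8, blue, green, red); there is no depth.
- manip.camera_model(name): a dict with "fx", "fy", "cx", "cy" (pixels), "rvec" (rotation vector, rad) and "tvec" (3), from world to camera coordinates, as OpenCV has them; the wrist camera has in their place "mount" (4x4, takes a point from camera to tool coordinates, whose origin is the TCP and whose axes are the tool frame's). Camera axes: x right, y down, z forward; pixel columns grow to the right and rows downward; lengths in m; the calibration is good to about 2 mm. The wrist camera is an equidistant fisheye: a pixel r from the principal point sees the ray r / f radians off the axis. A picture is of the moment at which its call begins: read the wrist's pose just before it. camera_model takes no time and is no camera call.
- manip.job_done(): hands the job in, once; it reports no verdict.
The state is a dict: "time": time; "joint_pos": joint angles; "joint_vel": joint speeds; "joint_efforts": joint torques, N m; "tool_pos": TCP position; "tool_rot": TCP orientation; "contact_force": force on the tool from outside, world axes, zero at the start; "ft_torque": the same for the moment, N m; "gripper_width": opening from 0.0 (shut) to 1.0 (fully open).
Only numpy, scipy, OpenCV 4.12 (cv2) and the standard library are available. Lean on these libraries where they do the work, as an engineer would, in place of code of your own. Each camera call takes 0.05 s, during which the arm holds its last target.

## Working session

There is one attempt and no reset: what is moved stays moved. The work goes in short steps, Python scripts to look and compute and a shell command to move; the robot and the scene stay as the last step left them, time stands still between calls to the robot, and variables do not carry over. Pictures are saved under pics/ and viewed, and the job is handed in when it is done.

```bash
mkdir -p pics
python3 - <<'E'
from plant import manip
import cv2
s=manip.state();print(s)
for n in("scene","top"):
    cv2.imwrite(f"pics/{n}0.png",manip.grab_frame(n));print(n,manip.camera_model(n))
print(manip.grasp_offset)
E
```

```text
{'time': 0.0, 'joint_pos': array([-1.28999769e+00,  5.33615063e-02,  1.61429245e+00, -1.21340305e-05,
        1.47600189e+00, -1.18972252e-01]), 'joint_vel': array([ 1.39809959e-03,  1.63810156e-03,  6.61209107e-04,  5.05958218e-05,
       -5.71386737e-04,  9.74833998e-04]), 'joint_efforts': array([ 3.29103903e-03, -3.93671143e+01, -3.70175958e+01,  1.94202189e-04,
        6.95652081e-03,  7.03009661e-06]), 'tool_pos': array([ 0.24309382, -0.57511008,  0.23006107]), 'tool_rot': array([ 0.14033815, -0.14046458,  0.69375408, -0.69230065]), 'contact_force': array([-0.08760952,  0.06253357, -0.42810886]), 'ft_torque': array([-0.01152688,  0.00306194,  0.02051456]), 'gripper_width': 1.0003984626662257}
scene {'fx': 537.1887834202777, 'fy': 537.1887834202777, 'cx': 321.0486775840476, 'cy': 244.89159200895313, 'rvec': array([ 2.01595682,  1.38619126, -0.54169892]), 'tvec': array([-0.20743481, -0.32273916,  1.74318418])}
top {'fx': 434.4197200216467, 'fy': 434.4197200216467, 'cx': 322.7759392082144, 'cy': 238.17566908898877, 'rvec': array([ 2.06274741, -2.168391  ,  0.22082372]), 'tvec': array([0.0049168 , 0.58276458, 1.01553263])}
-0.0187
```

View pics/scene0.png

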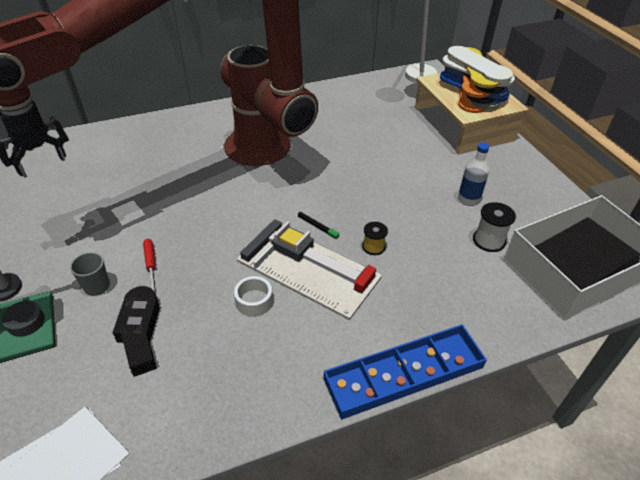

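View pics/top0.png

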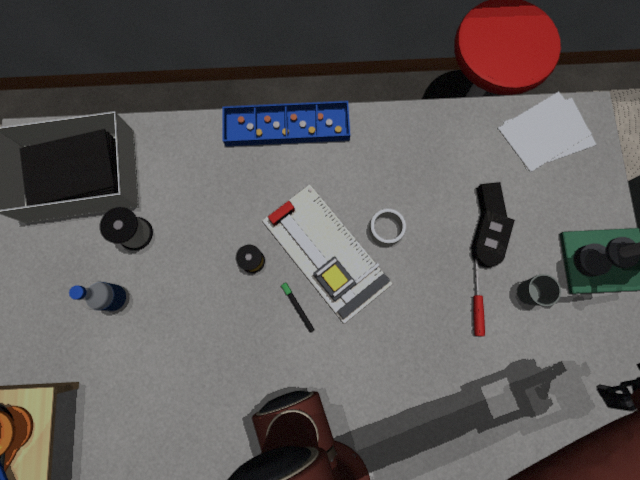

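The top view shows the gauge, with the button near (335,279), the red stop near (281,213), the tape at (388,227), the yellow spool at (250,259) and the marker at (297,307). I'll zoom in on it.

Run:
```python
import cv2
a=cv2.imread("pics/top0.png")[175:330,230:420]
cv2.imwrite("pics/top0z.png",cv2.resize(a,None,fx=4,fy=3.8709677,interpolation=cv2.INTER_CUBIC)[:600])
b=cv2.imread("pics/scene0.png")[205:325,225:395]
cv2.imwrite("pics/scene0z.png",cv2.resize(b,None,fx=4,fy=4,interpolation=cv2.INTER_CUBIC))
```

```text
(no output)
```

View pics/top0z.png

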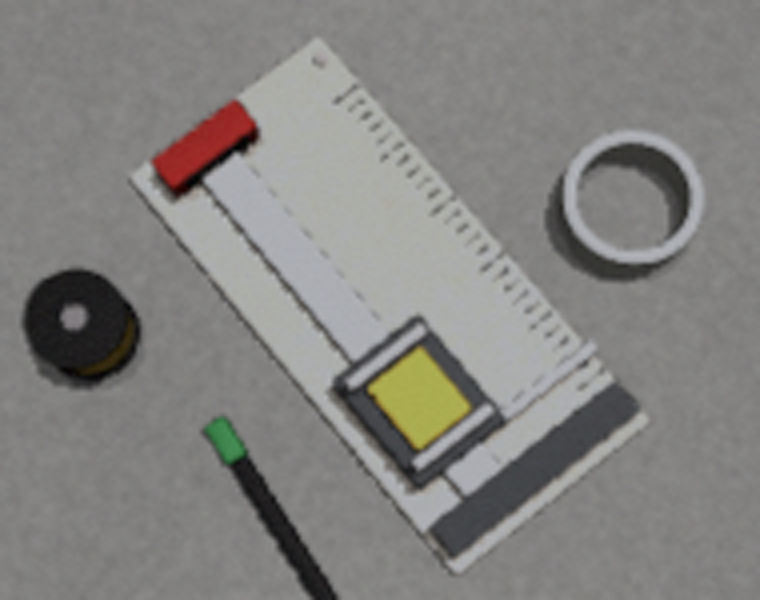

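View pics/scene0z.png

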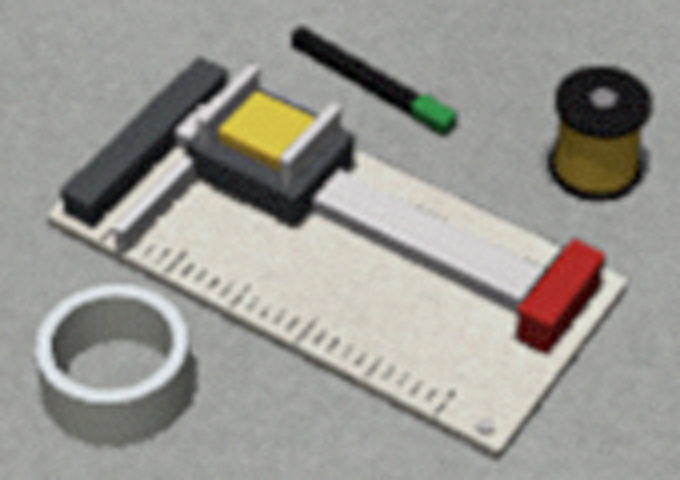

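```bash
cat > h.py <<'E'
import numpy as np,cv2
from plant import manip
def proj(n,P):
    m=manip.camera_model(n);K=np.array([[m['fx'],0,m['cx']],[0,m['fy'],m['cy']],[0,0,1]])
    return cv2.projectPoints(np.array(P,float).reshape(-1,1,3),m['rvec'],m['tvec'],K,None)[0].reshape(-1,2)
def ray(n,uv,z):
    m=manip.camera_model(n);R=cv2.Rodrigues(m['rvec'])[0];c=-R.T@m['tvec']
    d=R.T@np.array([(uv[0]-m['cx'])/m['fx'],(uv[1]-m['cy'])/m['fy'],1]);return c+d*(z-c[2])/d[2]
E
python3 - <<'E'
from h import *
from scipy.optimize import least_squares
T=lambda z:(230+z[0]/4-.375,175+z[1]/3.871-.375); S=lambda z:(225+z[0]/4-.375,205+z[1]/4-.375)
t=[T(p) for p in[(132,178),(318,40),(648,420),(455,572)]]
s=[S(p) for p in[(627,282),(497,455),(50,215)]]
B=np.array([[.17,.05,.012],[.17,-.11,.012],[-.17,-.11,.012],[-.17,.05,.012]])
def W(p,Q):
    c,sn=np.cos(p[2]),np.sin(p[2]);Q=np.atleast_2d(Q);return np.c_[p[0]+c*Q[:,0]-sn*Q[:,1],p[1]+sn*Q[:,0]+c*Q[:,1],Q[:,2]]
f=lambda p:np.r_[(proj('top',W(p,B))-t).ravel(),(proj('scene',W(p,B[:3]))-s).ravel()]
c0=ray('top',(330,250),0)
best=min((least_squares(f,[c0[0],c0[1],a]) for a in np.arange(-3,3,.7)),key=lambda r:r.cost)
p=best.x;print(p,np.degrees(p[2]),best.cost);print(best.fun.round(1))
def G(w):
    d=w[:2]-p[:2];c,sn=np.cos(p[2]),np.sin(p[2]);return c*d[0]+sn*d[1],-sn*d[0]+c*d[1]
for n,F in(('top',T),('scene',S)):
    img=cv2.imread(f'pics/{n}0.png');h=cv2.cvtColor(img,cv2.COLOR_BGR2HSV)
    box=(slice(255,300),slice(315,355)) if n=='top' else (slice(222,255),slice(275,310))
    m=cv2.inRange(h[box],(22,110,80),(35,255,255));mm=cv2.moments(m,True);uv=(mm['m10']/mm['m00']+box[1].start,mm['m01']/mm['m00']+box[0].start)
    w=ray(n,uv,.058);print(n,uv,mm['m00'],w,G(w))
    m=cv2.inRange(h,(0,150,60),(8,255,255))
# red stop top face edges, top view zoom (face side corners, top z .045)
for q in[(176,193),(257,127),(155,160),(238,100)]: print(G(ray('top',T(q),.045)))
# carriage front lug top corners z=.07
for q in[(345,380),(425,322)]: print('lug',G(ray('top',T(q),.07)))
E
```

```text
[ 0.54104035 -0.00664338  0.62191121] 35.632887424996404 6.207835905197857
[-1.3 -1.2  0.4 -2.   0.9  0.1  0.   0.9  0.4 -0.8  0.2 -1.  -1.2 -0.6]
top (334.3420365535248, 277.3733681462141) 383.0 [ 0.48393731 -0.04743821  0.058     ] (np.float64(-0.0701780892141873), np.float64(0.00011096695606358647))
scene (290.51574803149606, 236.41732283464566) 254.0 [ 0.48634478 -0.05189083  0.058     ] (np.float64(-0.07081541817231499), np.float64(-0.004910542147892424))
(np.float64(0.13056803606948048), np.float64(0.03503816226995338))
(np.float64(0.1340283766399596), np.float64(-0.032286732240232804))
(np.float64(0.15656307585938758), np.float64(0.032027868123997355))
(np.float64(0.15619053502960256), np.float64(-0.03408692737778748))
lug (np.float64(-0.034718906596610755), np.float64(0.02910920817621354))
lug (np.float64(-0.036266605287454075), np.float64(-0.03153553602878834))
```

Run:
```python
from h import *
from scipy.spatial.transform import Rotation as R
s=manip.state();q=s['tool_rot'];M=R.from_quat(np.r_[q[1:],q[0]]).as_matrix();print(M.round(3))
print(np.degrees(np.arctan2(M[1,2],M[0,2])),np.degrees(np.arctan2(M[1,0],M[0,0])))
print(manip.camera_model('wrist'))
```

```text
[[-0.921 -0.001  0.389]
 [-0.389  0.002 -0.921]
 [-0.    -1.    -0.002]]
-67.09267644923065 -157.09269979646288
{'fx': 371.64829954431775, 'fy': 371.64829954431775, 'cx': 323.98983409665254, 'cy': 236.71759918628968, 'mount': array([[ 7.25048242e-04,  9.65612960e-01,  2.59982857e-01,
        -6.44055205e-02],
       [-2.31973959e-04, -2.59982756e-01,  9.65613231e-01,
        -1.43371557e-01],
       [ 9.99999710e-01, -7.60425428e-04,  3.54970207e-05,
        -1.11485470e-03],
       [ 0.00000000e+00,  0.00000000e+00,  0.00000000e+00,
         1.00000000e+00]])}
```

```bash
python3 -m jog '{"offset":[[0.4,0.87,-0.1],[0.4,0.87,-0.1],[0.4,0.87,-0.1],[0.4,0.87,-0.1],[0.4,0.87,-0.1],[0.4,0.87,-0.1],[0.4,0.87,-0.1],[0.4,0.87,-0.1],[0.4,0.87,-0.1],[0.4,0.87,-0.1],[0.4,0.87,-0.1],[0.4,0.87,-0.1]],"angular":[[0,0,0.18],[0,0,0.18],[0,0,0.18],[0,0,0.18],[0,0,0.18],[0,0,0.18],[0,0,0.18],[0,0,0.18],[0,0,0.18],[0,0,0.18],[0,0,0.18],[0,0,0.16]],"jaw":[0,0,0,0,0,0,0,0,0,0,0,0]}'
python3 -m jog '{"offset":[[0,0,0],[0,0,0]],"angular":[[0,0,0],[0,0,0]],"jaw":[0,0]}'
python3 - <<'E'
from h import *
s=manip.state();im=manip.grab_frame('wrist');cv2.imwrite('pics/w1.png',im)
import pickle;pickle.dump(s,open('s1.pkl','wb'))
E
```

```text
time: 1.3
tool_pos: [0.4835, -0.0516, 0.1709]
tool_rot: [-0.217, 0.217, -0.673, 0.673]
contact_force: [0.2, -1.4, 0.3]
gripper_width: 0.001
time: 1.5
tool_pos: [0.483, -0.0526, 0.1706]
tool_rot: [0.217, -0.218, 0.673, -0.673]
contact_force: [0.4, -0.4, -0.0]
gripper_width: -0.003
```

View pics/w1.png

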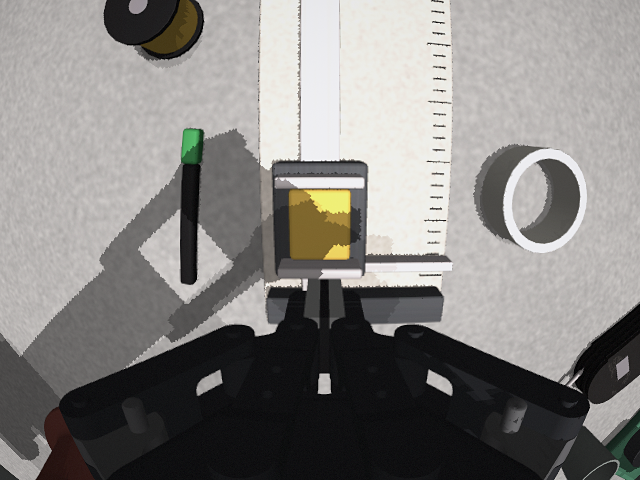

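The wrist view shows the yellow cap at about (289..352, 190..260), with the rail running vertically, so the yaw is aligned. The shut fingertips are at about (322,285). I'll measure the cap and the rail line.

```bash
cat >> h.py <<'E'
from scipy.spatial.transform import Rotation as Rt
def wray(s,uv,z):
    m=manip.camera_model('wrist');d=np.array([(uv[0]-m['cx']),(uv[1]-m['cy'])])/m['fx'];r=np.hypot(*d)
    v=np.r_[d/r*np.sin(r),np.cos(r)];q=s['tool_rot'];M=Rt.from_quat(np.r_[q[1:],q[0]]).as_matrix();X=m['mount']
    c=M@X[:3,3]+s['tool_pos'];v=M@X[:3,:3]@v;return c+v*(z-c[2])/v[2]
E
python3 - <<'E'
from h import *
import pickle
s=pickle.load(open('s1.pkl','rb'));print(s['tool_pos'])
c=[wray(s,u,.058) for u in[(289,190),(350,190),(352,260),(290,260)]]
print(np.round(c,4),np.mean(c,0))
d=c[0]+c[1]-c[2]-c[3];print(np.degrees(np.arctan2(d[1],d[0])),np.linalg.norm(d)/2)
# rail/board edges direction
for a,b,z in[((302,150),(300,20),.02),((259,180),(260,10),.012),((340,150),(339,20),.02)]:
    d=wray(s,b,z)-wray(s,a,z);print(np.degrees(np.arctan2(d[1],d[0])))
a=np.radians(35.6);e=np.array([np.cos(a),np.sin(a)]);n=np.array([-e[1],e[0]])
o=s['tool_pos'][:2]-np.mean(c,0)[:2];print('tcp rel button along,across',o@e,o@n)
E
```

```text
[ 0.48302216 -0.05261076  0.17061944]
[[ 0.4916 -0.0146  0.058 ]
 [ 0.5164 -0.049   0.058 ]
 [ 0.4763 -0.0808  0.058 ]
 [ 0.4499 -0.0442  0.058 ]] [ 0.4835667  -0.04714757  0.058     ]
36.92204806828881 0.05121214003794107
36.743294980067695
35.452424586081385
36.26823198327239
tcp rel button along,across -0.003623014990608653 -0.004125137001464025
```

```bash
python3 -m jog '{"offset":[[0.11,0.12,-0.4],[0.11,0.12,-0.4],[0,0,-0.4],[0,0,-0.4],[0,0,-0.2],[0,0,0],[0,0,0]],"angular":[[0,0,0.06],[0,0,0],[0,0,0],[0,0,0],[0,0,0],[0,0,0],[0,0,0]],"jaw":[0,0,0,0,0,0,0]}'
python3 - <<'E'
from h import *
import pickle
s=manip.state();print(s['tool_pos'],s['contact_force']);cv2.imwrite('pics/w2.png',manip.grab_frame('wrist'));pickle.dump(s,open('s2.pkl','wb'))
E
```

```text
time: 2.25
tool_pos: [0.4945, -0.0426, 0.082]
tool_rot: [-0.219, 0.218, -0.672, 0.673]
contact_force: [0.1, -0.7, 0.3]
gripper_width: 0.0
[ 0.49454805 -0.04255118  0.08198363] [ 0.12577283 -0.68662592  0.32183184]
```

View pics/w2.png

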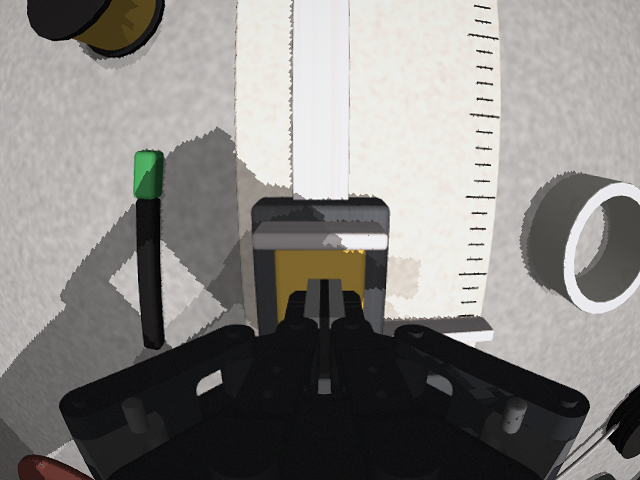

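The fingertips at (325,282) stand over the cap and clear of the front lug at row 248. I'll press now.

```bash
python3 -m jog '{"offset":[[0,0,-0.2],[0,0,-0.2],[0,0,-0.1],[0,0,-0.1],[0,0,-0.06],[0,0,0],[0,0,0]],"angular":[[0,0,0],[0,0,0],[0,0,0],[0,0,0],[0,0,0],[0,0,0],[0,0,0]],"jaw":[0,0,0,0,0,0,0]}'
```

```text
time: 3.0
tool_pos: [0.495, -0.0411, 0.0498]
tool_rot: [0.219, -0.219, 0.673, -0.672]
contact_force: [-4.6, 3.0, 10.3]
gripper_width: 0.002
```

```bash
python3 -m jog '{"offset":[[0.08,0.06,0],[0.08,0.06,0],[0.12,0.087,0],[0.16,0.116,0],[0.16,0.116,0],[0.16,0.116,0],[0,0,0]],"angular":[[0,0,0],[0,0,0],[0,0,0],[0,0,0],[0,0,0],[0,0,0],[0,0,0]],"jaw":[0,0,0,0,0,0,0]}'
python3 - <<'E'
from h import *
import pickle
s=manip.state();print(s['tool_pos'],s['contact_force']);cv2.imwrite('pics/w3.png',manip.grab_frame('wrist'));pickle.dump(s,open('s3.pkl','wb'))
E
```

```text
time: 3.7
tool_pos: [0.5343, -0.0128, 0.0499]
tool_rot: [0.221, -0.218, 0.672, -0.672]
contact_force: [-0.4, 2.7, 7.7]
gripper_width: -0.001
[ 0.53434622 -0.01284651  0.04989755] [-0.42614573  2.67370916  7.68382314]
```

View pics/w3.png

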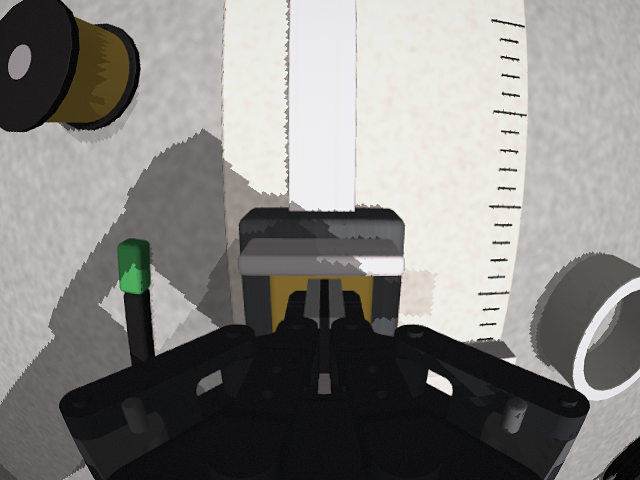

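```bash
python3 -m jog '{"offset":[[0.08,0.058,-0.01],[0.16,0.117,-0.01],[0.16,0.117,0],[0.16,0.117,0],[0.16,0.117,0],[0.16,0.117,0],[0.16,0.117,0],[0.16,0.117,0],[0.16,0.117,0],[0.16,0.117,0],[0.08,0.058,0],[0,0,0]],"angular":[[0,0,0],[0,0,0],[0,0,0],[0,0,0],[0,0,0],[0,0,0],[0,0,0],[0,0,0],[0,0,0],[0,0,0],[0,0,0],[0,0,0]],"jaw":[0,0,0,0,0,0,0,0,0,0,0,0]}'
python3 - <<'E'
from h import *
import pickle
s=manip.state();print(s['tool_pos'],s['contact_force']);cv2.imwrite('pics/w4.png',manip.grab_frame('wrist'));pickle.dump(s,open('s4.pkl','wb'))
E
```

```text
time: 4.95
tool_pos: [0.6149, 0.0455, 0.0499]
tool_rot: [-0.221, 0.218, -0.672, 0.672]
contact_force: [-0.3, 2.0, 10.4]
gripper_width: -0.0
[0.61487189 0.04547604 0.0498617 ] [-0.28600788  1.96913785 10.44850743]
```

View pics/w4.png

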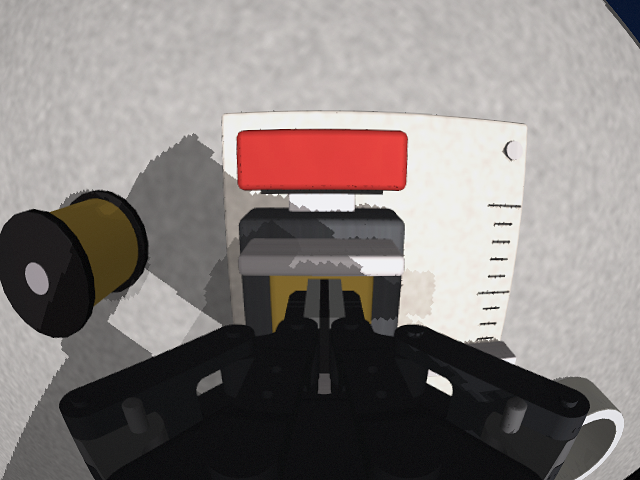

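The gap between carriage and stop is about rows 190 to 209, roughly 9 mm. I'll finish slowly.

```bash
python3 -m jog '{"offset":[[0.06,0.044,0],[0.06,0.044,0],[0.06,0.044,0],[0.04,0.029,0],[0.04,0.029,0],[0.03,0.022,0],[0,0,0]],"angular":[[0,0,0],[0,0,0],[0,0,0],[0,0,0],[0,0,0],[0,0,0],[0,0,0]],"jaw":[0,0,0,0,0,0,0]}'
python3 - <<'E'
from h import *
import pickle
s=manip.state();print(s['tool_pos'],s['contact_force']);cv2.imwrite('pics/w5.png',manip.grab_frame('wrist'));pickle.dump(s,open('s5.pkl','wb'))
E
```

```text
time: 5.7
tool_pos: [0.6271, 0.0539, 0.0497]
tool_rot: [-0.219, 0.22, -0.671, 0.673]
contact_force: [-7.2, -3.9, 14.3]
gripper_width: 0.006
[0.62707266 0.05390281 0.04965271] [-7.17419936 -3.85182605 14.2505257 ]
```

View pics/w5.png

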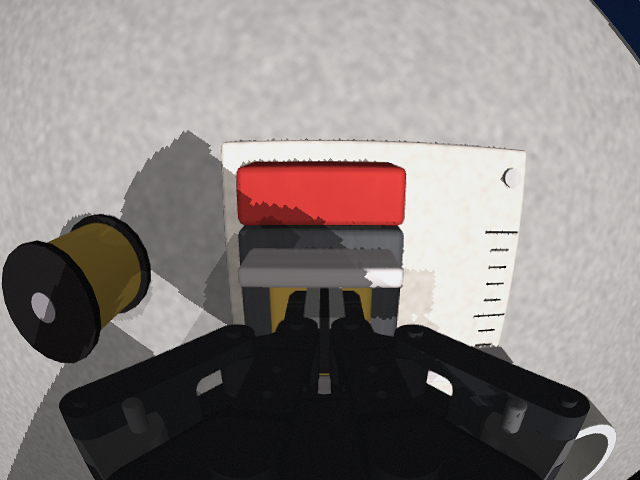

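```bash
python3 -m jog '{"offset":[[0.03,0.022,0],[0.03,0.022,0],[0,0,0],[0,0,0]],"angular":[[0,0,0],[0,0,0],[0,0,0],[0,0,0]],"jaw":[0,0,0,0]}'
```

```text
time: 6.15
tool_pos: [0.629, 0.0552, 0.0496]
tool_rot: [-0.218, 0.221, -0.671, 0.673]
contact_force: [-11.3, -6.9, 16.9]
gripper_width: 0.003
```

The reaction force rises against the stop, so the carriage is hard home. I'll lift straight up to let the button lock, then back off the lug and go up.

```bash
python3 -m jog '{"offset":[[0,0,0.08],[0,0,0.08],[0,0,0.08],[0,0,0],[0,0,0]],"angular":[[0,0,0],[0,0,0],[0,0,0],[0,0,0],[0,0,0]],"jaw":[0,0,0,0,0]}'
```

```text
time: 6.65
tool_pos: [0.6284, 0.056, 0.0585]
tool_rot: [-0.218, 0.221, -0.672, 0.673]
contact_force: [-5.5, -3.7, 3.0]
gripper_width: -0.001
```

```bash
python3 -m jog '{"offset":[[0,0,0.05],[0,0,0.05],[0,0,0]],"angular":[[0,0,0],[0,0,0],[0,0,0]],"jaw":[0,0,0]}'
python3 -m jog '{"offset":[[-0.06,-0.044,0],[-0.06,-0.044,0],[-0.04,-0.03,0],[0,0,0]],"angular":[[0,0,0],[0,0,0],[0,0,0],[0,0,0]],"jaw":[0,0,0,0]}'
```

```text
time: 6.95
tool_pos: [0.6278, 0.0569, 0.0627]
tool_rot: [0.217, -0.221, 0.672, -0.672]
contact_force: [-4.1, -3.2, -2.1]
gripper_width: 0.003
time: 7.35
tool_pos: [0.6221, 0.0514, 0.0649]
tool_rot: [-0.22, 0.219, -0.672, 0.672]
contact_force: [-0.2, 0.7, 1.0]
gripper_width: -0.002
```

```bash
python3 -m jog '{"offset":[[0,0,0.2],[0,0,0.4],[0,0,0.7],[0,0,0.7],[0,0,0.7],[0,0,0]],"angular":[[0,0,0],[0,0,0],[0,0,0],[0,0,0],[0,0,0],[0,0,0]],"jaw":[0,0,0,0,0,0]}'
python3 - <<'E'
from h import *
s=manip.state();print(s['tool_pos'],s['contact_force']);cv2.imwrite('pics/w6.png',manip.grab_frame('wrist'))
b=manip.grab_frame('scene');cv2.imwrite('pics/s6.png',b);cv2.imwrite('pics/s6z.png',cv2.resize(b[205:325,225:395],None,fx=4,fy=4,interpolation=cv2.INTER_CUBIC))
E
```

```text
time: 7.95
tool_pos: [0.6256, 0.0515, 0.2079]
tool_rot: [-0.224, 0.215, -0.671, 0.674]
contact_force: [-0.2, 0.3, 0.3]
gripper_width: -0.0
[0.62564663 0.05148042 0.20792975] [-0.17614837  0.28921066  0.33472668]
```

View pics/w6.png

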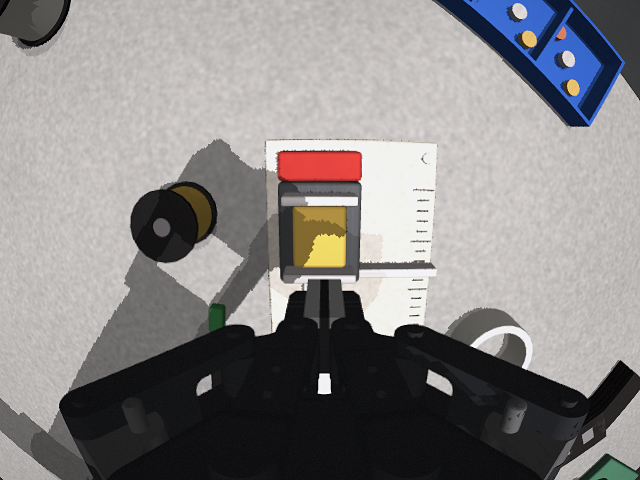

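View pics/s6z.png

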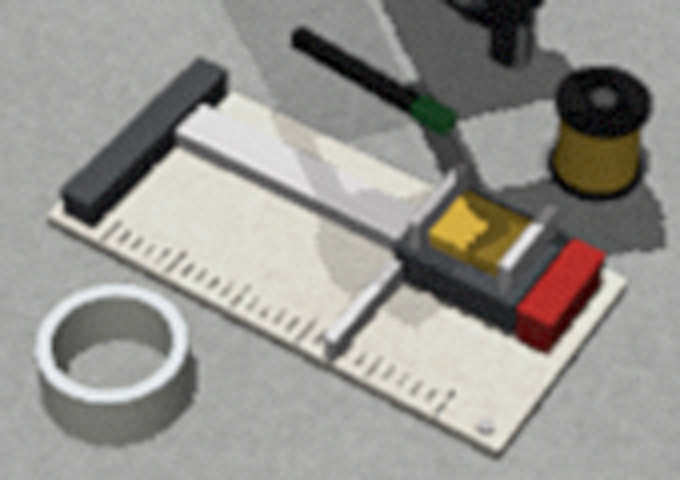

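View pics/s6.png

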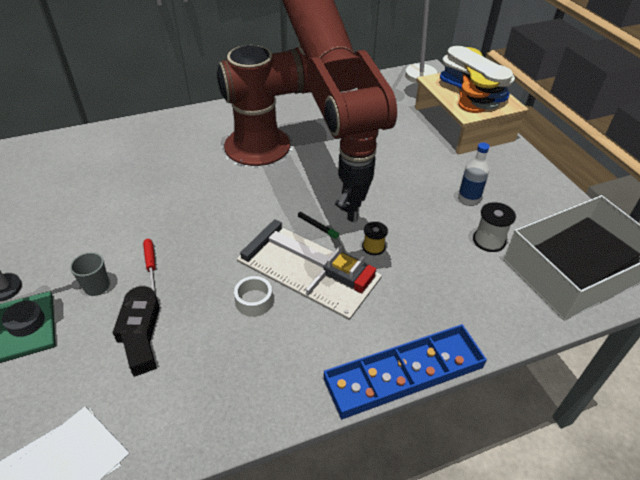

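The carriage sits flush against the red stop: the seam is at row 181 in the wrist view and at (525,320) in the scene zoom. The button is up and the spool, tape and marker haven't moved. I'll hand in.

```bash
python3 -c "
from plant import manip
print(manip.job_done(), manip.state()['contact_force'])"
```

```text
the job is handed in; nothing more can be done
the job is handed in; nothing more can be done
```

The carriage is fully home against the red stop, with its lock button up again, and the job is handed in; no verdict was given. With the fingers shut, I pressed the button fully down (tip at 50 mm, about 10 N) and pushed the carriage along the rail with the button held down throughout.

- **At the stop:** the force pushing back rose from about 8 N to 13 N as I pushed further, so the carriage was hard home. I then lifted straight up, backed off the lug and moved clear.
- **Last checks:** the tool was at 0.208 m, with contact force at noise level. The wrist and scene pictures show the carriage flush with the stop and the button up. The other things on the bench look unmoved by eye.
- **Not measured:** I had no direct reading of the slide or lock joints. Both are judged from the pictures, the forces and the tip height. The gauge's direction came out between 35.5° and 37° in different measurements, and I used about 36°. The pushes to the stop showed no side force above about 3 N.

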